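Set the template slide to the setting block, play taken up

ROBOT

A 6-joint arm with a two-finger parallel gripper is mounted at the origin on the work surface. World frame = base frame: x ahead of the robot, y to its left, z up, the work surface at z = 0. Lengths are in m, angles in rad, forces in N, time in s.
With the tool pointing down it reaches from about 0.3 to 0.775 m from the base axis. Payload 14.6 kg.
Tool frame: the origin (TCP) lies at the very end of the fingers, on their centre line; the grasp point (between the pads) lies 19 mm behind it; z points along the fingers, y is the line along which they close (so a half turn about z gives the same grasp; the last joint's range is limited). The gripper opens to 94 mm and grips with 3 to 60 N. Pads are 16 mm wide; open, the fingers measure 119 mm over their backs; the gripper's body (75 mm by 177 mm) begins 78 mm behind the grasp point.
Start: joints at [-1.365, 0.3, 1.521, -0, 1.321, -0.067], TCP at [0.148, -0.53, 0.205] pointing down, gripper open.
Joint ranges: [-3.03, 3.03], [-0.79, 2.21], [0.23, 2.52], [-1.04, 4.18], [0, 3.07], [-2.55, 2.55]. Speed limits (rad/s): [2.22, 2.22, 2.57, 3.14, 3.14, 3.14].

INTERFACE

Orientations are given as [roll, pitch, yaw] about the fixed x, y, z axes, in that order (R = Rz(yaw) Ry(pitch) Rx(roll)).
In Python, from station import ctrl gives the robot as it stands.
- The arm moves only by the tool move_arm, never from a script. Its argument "increments" is a list of rows, each a list of 7 numbers: the opening, from 0 (shut) to 1 (fully open), then the shift along the tool's x, y, z in units of 50 mm (1.0 is 50 mm), then the turn, a rotation vector about the tool's x, y, z in rad. In form: [[claw, tx, ty, tz, rx, ry, rz], ...]. A call has 1 to 20 rows; each row shifts and turns the commanded pose from where the row before left it, along the tool's axes as they then stand; what a row does not reach is not made up. A row lasts 1/10 s, in which the tool goes at most 50 mm and 8.59 degrees, less where a joint would pass 70% of its speed; a pose out of reach is approached as far as the arm can. A call is refused whole if a number of a shift passes 1 or a number of a turn 0.15, either way. A call with a gripper value outside its range is refused whole. The fingers move at their own pace and stop on an object; "force" is the grip in N (left out, the last holds). Time passes only in rows, so rows that do not move let the fingers close. It gives the time, the measured TCP pose, the force, the opening and the grip force at its end, in the units of the state.
- ctrl.get_obs(): the state, without advancing time (a new reading comes with each control period).
- ctrl.camera(name): name is "scene" or "side" or "wrist"; returns a dict with "color" (420x560x3 uint8, blue, green, red), "K" (3x3 intrinsics, pixels), "pose" (4x4, takes a point from camera to world coordinates); the wrist camera has in their place "tool_from_camera" (4x4, takes a point from camera to tool coordinates, whose origin is the TCP and whose axes are the flange's). Camera axes: x right, y down, z forward; pixel columns grow to the right and rows downward; lengths in m; the calibration is good to about 2 mm. A picture is of the moment at which its call begins: read the wrist's pose just before it. There is no depth.
- ctrl.hand_in(): hands the job in; it is judged then, once.
Trained networks look in a picture, given as the dict that the camera call returned (one of the last four; its "shot" number tells which), for a name from the list of things; names that differ only in an ending like _2 or _b are one class to them, and where a whole thing is asked for, a point or a joint stands for the part that bears it (a point fixed in the world has none). Each returns a list of dicts, best first, with "conf" (0 to 1); they miss things now and then, are a little off and sometimes report something else, mostly with a low value. They report only what shows in the picture. A call takes as long as a camera call. They do not tell look-alikes from the thing itself.
- ctrl.cut_out(name, picture): "mask" (420x560 bool, what is visible of it) and "centre" ([row, column] in pixels, amid what is visible of it).
The state is a dict: "time_s": time; "qpos": joint angles; "joint_vel": joint speeds; "tau": joint torques, N m; "ee_pos": TCP position; "eef_rot": TCP orientation; "force": force on the tool from outside, world axes, zero at the start; "moment": the same for the moment, N m; "grip_width": finger opening in m; "grip_force": force on a finger pad.
Only numpy, scipy, OpenCV 4.12 (cv2) and the standard library are available. Lean on these libraries where they do the work, as an engineer would, in place of code of your own. Each camera call takes 0.05 s, during which the arm holds its last target. There are 200 camera calls.

TASK

Set this worn template slide the proper way: turn its handwheel by the knob to open the slide clearly past the setting block's 40 mm, stand the block upright on the bed in the gap, its 40 mm across the gap, and let go of it. Then wind the slide closed, by the handwheel only, until it lightly but firmly nips the block against the anvil, and let go with the play still taken up closing: the two white marks in line, no backing off. The block is brittle, so never press it with more than about 25 N, and leave the other things where they are.

Things in the scene. Friction and masses are not known exactly. Their poses are not given: they have to be found in the camera images.
- bed: Fixed grey cast bed, 100 mm (its x) by 320 mm (its y), flat top 30 mm above the table; origin on the table under it, +y along the slide's travel towards the anvil. On its -x side, at y -150 to -50 mm, a gear case 66 mm high (x -122 to -28 mm) carries the handwheel. The block must stand on the bed's top, centred on x = 0, between nose and anvil.
- anvil_face (a point): Middle of the fixed steel anvil's flat face, at (0, 90, 55) mm in the bed's frame, facing the bed's -y. The anvil is 44 mm wide (x) and stands from the bed top (30 mm) to 80 mm above the table. A seated block has its middle 20 mm from this face.
- nose_face (a point): Middle of the flat front face of the slide's nose, facing the anvil, 44 mm wide, top 80 mm above the table. Its distance to anvil_face along the bed's y is the gap: 20 mm fully closed, 70 mm fully open (hard stops), 21 to 32 mm at the start, 40 mm when it nips the block. It must first be opened to more than 48 mm.
- slide: The steel slide (50 mm wide, 190 mm long); origin 70 mm behind and 55 mm below nose_face. Driven by rack and pinion; it rubs stiffly (about 13 N along its travel), so it stays where it is left and keeps a nip of up to about 13 N once the wheel is let go; a harder nip relaxes to that.
- wheel_hub (a point): Middle of the handwheel's upper hub face on its upright axis, 94 mm above the table, at (-60, -100) mm in the bed's frame. The wheel is a dark 132 mm disc, top face 92 mm above the table. Clockwise seen from above opens the slide, counter-clockwise closes it; 1 rad of wheel, once the play is out, moves the slide 35 mm. Under 2 rad of turning is ever needed.
- knob_mid (a point): Half height of the upright crank knob on the handwheel: black, round, 24 mm across, 95 to 141 mm above the table; this point is on its axis, 120 mm up, 55 mm from the wheel's axis. It spins freely on its pin, so a hand may hold it without turning. At gap 20 mm with the play out closing it lies at 215 degrees (counter-clockwise from the bed's +x) from the hub.
- wheel_mark (a point): White mark on the handwheel's top near its rim, 56 mm from the axis, opposite the knob. Its axes turn with the wheel.
- handwheel: The handwheel; origin on its axis, 80 mm above the table. It has 0.30 rad (16 mm at the knob) of free play on its drive: on every reversal it first turns nearly free (about 1 N at the knob), then drives (about 8 N at the knob moves the slide). Each newton of nip on the block then adds about 0.64 N at the knob. Its play starts anywhere in that range.
- driver_mark (a point): White mark on the bright steel driver disc (160 mm across) under the handwheel, just outside its rim, 73 mm from the axis. Its axes turn with the disc, which is geared to the slide without play. With the play taken up closing, the two marks lie in one radial line (their axes parallel); with it taken up opening, the wheel stands 0.30 rad further clockwise.
- block_mid (a point): Centre of the setting block, a loose plain white ceramic block standing on the table: 30 mm wide (its x), 40 mm between measuring faces (its y), 60 mm tall (z), about 0.17 kg. It must stand with its y along the bed's y (either way round). Grasp it across its 30 mm width. A round white kiln prop of like height stands near; they may swap places.
- kiln_prop: Bystander: round white kiln prop, 42 mm across, 62 mm tall, origin at its foot.
- tool_mug: Bystander: terracotta mug, 80 mm across, 95 mm tall, origin at its foot.
- glaze_jar: Bystander: glaze jar, 72 mm across, 100 mm tall, origin at its foot.
- screwdriver: Bystander: screwdriver lying on the table.
- wood_rib: Bystander: flat wooden disc, 90 mm across, 8 mm thick.
- test_bowl: Bystander: terracotta bowl, 110 mm across, 50 mm tall, origin at its foot.
- brush: Bystander: brush lying on the table.
- bat_plug: Bystander: stepped aluminium plug, 60 mm across, 34 mm tall.
- block: The same setting block; origin at the middle of its underside.
Mind the look-alikes: they are no part of the job. Leave any blue or brown look-alike of the block alone.

How it is judged:
On the way, in this order (a step that is already met when the one before it is completed fails the run):
1. the slide is wound open past the mark: the gap is more than 48 mm (y of nose_face in the frame of bed below 0.042 m), for 0.1 s.
2. the setting block stands upright on the bed in the gap, square to it, and is let go (y of block_mid in the frame of bed between 0.035 and 0.074 m and x of block_mid in the frame of bed between -0.015 and 0.015 m and z of block_mid in the frame of bed below 0.064 m and angle between block_mid's own z axis and vertical below 0.06 rad and angle between the y axis of block_mid and the y axis of bed, either way round below 0.2 rad and contact force between the fingers and block below 0.1 N), for 0.2 s.
At the end, for the whole second after the job is handed in: The block stands upright and square on the bed (within 3 degrees, 15 mm of its middle), nipped between slide and anvil with over 3 N; the gap is 40 mm within 1.5 mm; the wheel and driver marks are in line within 0.08 rad (play taken up closing); the slide is at rest (contact force between slide and block above 3 N and y of nose_face in the frame of bed between 0.0485 and 0.0515 m and angle between the x axis of wheel_mark and the x axis of driver_mark, either way round below 0.08 rad and x of block_mid in the frame of bed between -0.015 and 0.015 m and angle between the y axis of block_mid and the y axis of bed, either way round below 0.06 rad and angle between block_mid's own z axis and vertical below 0.05 rad and linear speed of slide below 0.01 m/s); the robot touches nothing.
It fails at once if the slide pressed the brittle block with more than 30 N (contact force between slide and block above 30 N).
It fails at once if the slide was pushed by hand instead of by its handwheel (contact force between the fingers and slide above 6 N).
It fails at once if another thing on the table was disturbed (moved more than 25 mm) (distance of any of kiln_prop, tool_mug, glaze_jar, screwdriver, wood_rib, test_bowl, brush, bat_plug from where it was at the start of the episode above 0.025 m).
It also fails if it takes over 72 s, if anything falls off the work surface, if the arm or the gripper's body presses on something with over 40 N, if the wrist force passes 120 N, or if a joint passes its speed limit or range.

## Working session

There is one attempt and no reset: what is moved stays moved. The work goes in short steps, Python scripts to look and compute and a tool call to move; the robot and the scene stay as the last step left them, time stands still between calls to the robot, and variables do not carry over. Pictures are saved under pics/ and viewed, at most 10 in all, crops included, and the job is handed in when it is done.

Besides the shell and the picture viewer there is one more tool, called by a JSON object that holds its "op" and its "data". move_arm: Moves the arm, as the interface text tells. Its arguments: {"type":"object","properties":{"increments":{"type":"array","items":{"type":"array","items":{"type":"number"}}},"force":{"type":"number"}},"required":["increments"]}

```bash
mkdir -p pics; ls; python3 - <<'E'
from station import ctrl
import cv2,numpy as np
o=ctrl.get_obs();print({k:np.round(v,3).tolist() for k,v in o.items()})
ims=[]
for n in ["scene","side"]:
    p=ctrl.camera(n);ims.append(p["color"]);print(n,p["K"].tolist(),np.round(p["pose"],4).tolist())
    for t in ["bed","slide","handwheel","knob_mid","wheel_mark","driver_mark","block","kiln_prop","wheel_hub","nose_face","tool_mug","glaze_jar","test_bowl","bat_plug"]:
        try: print(t,[(round(d["conf"],2),np.round(d["centre"]).tolist()) for d in ctrl.cut_out(t,p)][:4])
        except Exception as e: print(t,e)
    cv2.imwrite(f"pics/{n}0.png",cv2.resize(p["color"],(800,600)))
E
```

```text
pics
{'time_s': 0.0, 'qpos': [-1.365, 0.3, 1.522, -0.0, 1.321, -0.067], 'joint_vel': [-0.0, -0.001, 0.0, 0.002, -0.002, -0.002], 'tau': [-0.001, -53.181, -35.274, 0.071, 0.024, -0.0], 'ee_pos': [0.148, -0.529, 0.205], 'eef_rot': [-3.14, -0.0, 0.273], 'force': [-0.38, -0.308, -0.41], 'moment': [-0.005, -0.028, 0.004], 'grip_force': 0.0, 'grip_width': 0.094}
scene [[449.55337716146335, 0.0, 273.64696248222947], [0.0, 449.55337716146335, 203.53048087486064], [0.0, 0.0, 1.0]] [[0.809, 0.323, -0.491, 1.0811], [0.5877, -0.4484, 0.6734, -0.7305], [-0.0026, -0.8334, -0.5526, 0.689], [0.0, 0.0, 0.0, 1.0]]
bed [(0.9, [218.0, 268.0])]
slide [(0.56, [220.0, 288.0]), (0.54, [215.0, 248.0])]
handwheel [(0.95, [211.0, 250.0]), (0.32, [350.0, 208.0])]
knob_mid [(0.52, [199.0, 226.0]), (0.17, [326.0, 304.0])]
wheel_mark [(0.64, [210.0, 243.0])]
driver_mark [(0.81, [216.0, 247.0])]
block [(0.75, [182.0, 333.0]), (0.71, [168.0, 347.0]), (0.7, [160.0, 364.0]), (0.63, [151.0, 338.0])]
kiln_prop [(0.63, [168.0, 349.0]), (0.51, [168.0, 296.0])]
wheel_hub [(0.74, [210.0, 250.0]), (0.39, [258.0, 357.0])]
nos
[... 353 characters left out ...]
5, 0.6416, -0.6575, 0.9881], [0.005, -0.7142, -0.7, 1.1283], [0.0, 0.0, 0.0, 1.0]]
bed [(0.91, [211.0, 265.0])]
slide [(0.66, [216.0, 254.0]), (0.52, [187.0, 290.0])]
handwheel [(0.76, [187.0, 291.0])]
knob_mid [(0.62, [185.0, 310.0])]
wheel_mark [(0.94, [187.0, 288.0])]
driver_mark [(0.71, [195.0, 289.0])]
block [(0.8, [334.0, 227.0]), (0.72, [299.0, 213.0]), (0.6, [275.0, 226.0]), (0.56, [316.0, 194.0])]
kiln_prop [(0.67, [295.0, 272.0])]
wheel_hub [(0.71, [189.0, 288.0])]
nose_face [(0.77, [215.0, 255.0]), (0.74, [145.0, 283.0])]
tool_mug [(0.71, [187.0, 207.0])]
glaze_jar [(0.72, [135.0, 320.0])]
test_bowl [(0.97, [268.0, 179.0]), (0.26, [297.0, 268.0])]
bat_plug [(0.44, [143.0, 283.0])]
```

View pics/scene0.png

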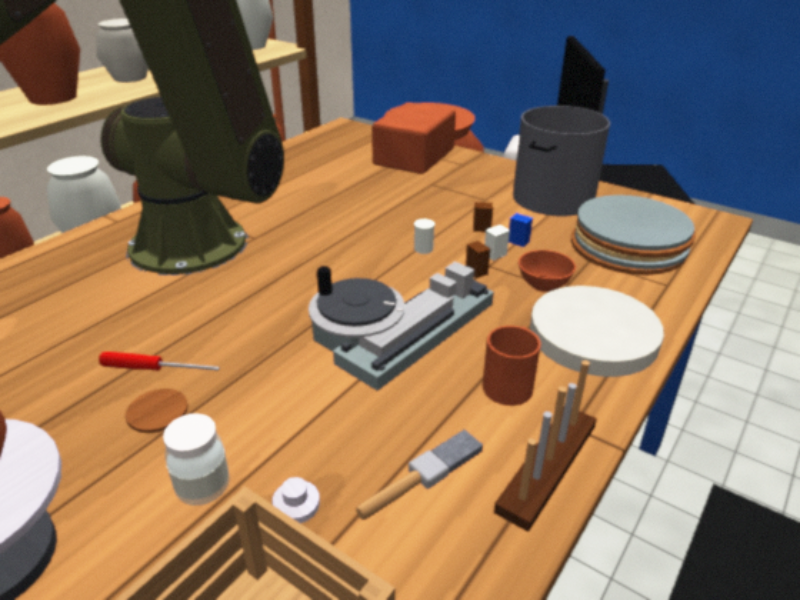

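View pics/side0.png

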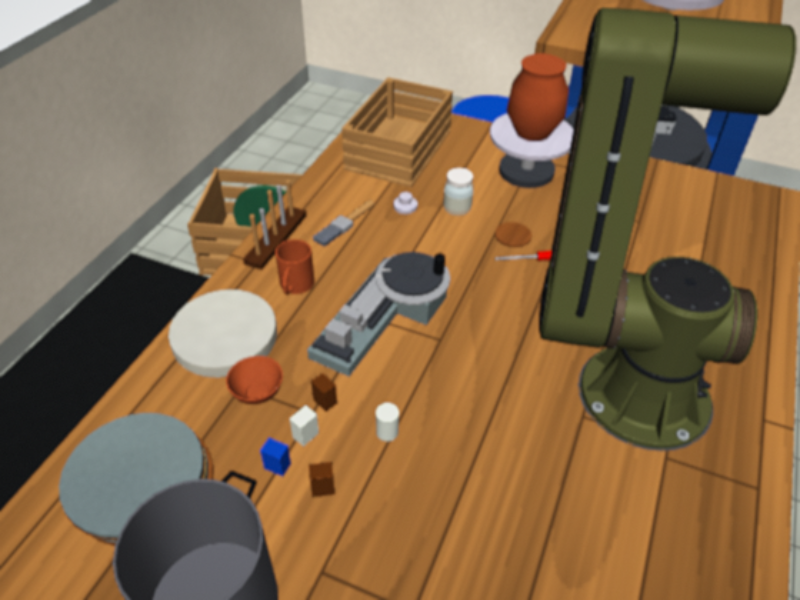

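The scene view shows the white block at (497,242) among brown and blue look-alikes, with the round prop at (424,236). The slide and handwheel sit mid-table at about (360,300), with the knob at (324,280). The side view agrees: block (305,425), prop (388,422), knob (438,264).

```bash
cat > h.py <<'E'
from station import ctrl
import numpy as np, cv2
from scipy.spatial.transform import Rotation as R
def T_of(o):
    T=np.eye(4);T[:3,:3]=R.from_euler('xyz',o["eef_rot"]).as_matrix();T[:3,3]=o["ee_pos"];return T
def shot(n):
    o=ctrl.get_obs();p=ctrl.camera(n)
    p=dict(p)
    p["P"]=p["pose"] if n!="wrist" else T_of(o)@p["tool_from_camera"]
    return p
def ray(p,rc):
    d=np.linalg.inv(p["K"])@[rc[1]+.0,rc[0]+.0,1];P=p["P"];d=P[:3,:3]@d;return P[:3,3],d/np.linalg.norm(d)
def onz(p,rc,z):
    c,d=ray(p,rc);return c+d*(z-c[2])/d[2]
def tri(a,ra,b,rb):
    A=[];y=[]
    for p,r in((a,ra),(b,rb)):
        c,d=ray(p,r);M=np.eye(3)-np.outer(d,d);A.append(M);y.append(M@c)
    x=np.linalg.lstsq(np.vstack(A),np.hstack(y),rcond=None)[0];return x
def proj(p,X):
    X=np.atleast_2d(X);P=p["P"];c=(X-P[:3,3])@P[:3,:3];u=c@np.array(p["K"]).T;return u[:,:2]/u[:,2:]
E
python3 - <<'E'
from h import *
a=shot("scene");b=shot("side")
def best(n,p,near=None):
    L=ctrl.cut_out(n,p)
    if near is not None: L=sorted(L,key=lambda d:np.hypot(*(np.array(d["centre"])-near)))
    return L[0]["centre"]
for n,na,nb in [("wheel_hub",None,None),("knob_mid",None,None),("wheel_mark",None,None),("driver_mark",None,None),("nose_face",(218,292),(215,255)),("block",(169,348),(298,213)),("kiln_prop",(166,297),(295,271)),("tool_mug",None,None),("test_bowl",None,None),("screwdriver",None,None),("glaze_jar",None,None),("wood_rib",None,None)]:
  try:
    ra,rb=best(n,a,na),best(n,b,nb);X=tri(a,ra,b,rb)
    print(n,np.round(X,4),np.round(proj(a,X)[0][::-1]-ra,1))
  except Exception as e:print(n,e)
np.savez("rough.npz",bedA=ctrl.cut_out("bed",a)[0]["mask"],bedB=ctrl.cut_out("bed",b)[0]["mask"],PA=a["P"],PB=b["P"])
m=np.hstack([np.load("rough.npz")["bedA"],np.load("rough.npz")["bedB"]])[130:300]
cv2.imwrite("pics/m.png",cv2.resize(np.vstack([np.hstack([a["color"],b["color"]])[130:300],np.repeat((m*255).astype(np.uint8)[...,None],3,2)]),(800,243)))
E
```

```text
wheel_hub [ 0.5188 -0.0518  0.0891] [0.5 2.6]
knob_mid [ 0.4617 -0.0698  0.1088] [-0.  -0.2]
wheel_mark [ 0.5145 -0.061   0.0938] [0.2 0.8]
driver_mark [ 0.5154 -0.0526  0.0722] [0.6 2.9]
nose_face [0.5773 0.0455 0.0367] [0.  0.3]
block [0.5611 0.3547 0.0353] [ 0.  -0.4]
kiln_prop [0.4291 0.2829 0.0298] [0.1 1. ]
tool_mug [ 0.7806 -0.0032  0.0448] [-0.  -1.1]
test_bowl [0.7026 0.2954 0.0379] [ 0.  -0.4]
screwdriver list index out of range
glaze_jar [ 0.5407 -0.4175  0.0493] [0.5 1.6]
wood_rib [ 0.3707 -0.363  -0.0064] [0.8 2.3]
```

View pics/m.png

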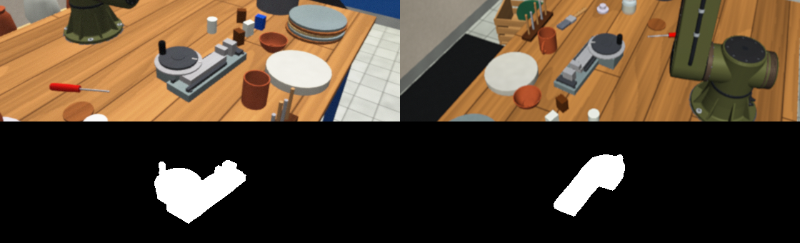

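```bash
cat > fit.py <<'E'
from h import *
from scipy.optimize import minimize
def box(x0,x1,y0,y1,z0,z1): return np.array([[x,y,z] for x in(x0,x1) for y in(y0,y1) for z in(z0,z1)])/1e3
def cyl(cx,cy,r,z0,z1):
    t=np.linspace(0,2*np.pi,40);return np.array([[cx+r*np.cos(a),cy+r*np.sin(a),z] for a in t for z in(z0,z1)])/1e3
def parts(kang,gap):
    k=np.array([-60,-100])+55*np.array([np.cos(kang),np.sin(kang)]);n=90-gap
    return [box(-50,50,-160,160,0,30),box(-122,-28,-150,-50,0,66),cyl(-60,-100,80,72,78),cyl(-60,-100,66,80,92),cyl(k[0],k[1],12,92,141),
      box(-22,22,90,125,30,80)]
def W(X,v): 
    c,s=np.cos(v[2]),np.sin(v[2]);return np.c_[c*X[:,0]-s*X[:,1]+v[0],s*X[:,0]+c*X[:,1]+v[1],X[:,2]]
def sil(p,v,kang,gap):
    m=np.zeros((840,1120),np.uint8)
    for X in parts(kang,gap):
        h=cv2.convexHull((proj(p,W(X,v))*2).astype(np.float32)); cv2.fillConvexPoly(m,np.round(h).astype(int),1)
    return m[::2,::2]>0
def fit(ps,ms,v0):
    def cost(v):
        t=0
        for p,m in zip(ps,ms):
            s=sil(p,v[:3],v[3],27); t+=1-(s&m).sum()/(s|m).sum()
        return t
    best=None
    for y0 in v0:
        r=minimize(cost,y0,method="Nelder-Mead",options=dict(initial_simplex=[y0]+[np.array(y0)+d for d in np.diag([.02,.02,.15,.4])],xatol=1e-4,fatol=1e-4))
        if best is None or r.fun<best.fun:best=r
    return best
E
python3 - <<'E'
from fit import *
a=shot("scene");b=shot("side")
z=np.load("rough.npz")
r=fit([a,b],[z["bedA"],z["bedB"]],[[.55,.05,t,np.radians(k)] for t in(-.6,-.3,0) for k in (200,240)])
print(r.x,r.fun)
for n,X in dict(hub=[-60,-100,94],anvil=[0,90,55],bed=[0,0,0]).items(): print(n,W(np.array([X])/1e3,r.x))
for p,m in((a,z["bedA"]),(b,z["bedB"])):
    s=sil(p,r.x[:3],r.x[3],27);print((s&~m).sum(),(m&~s).sum(),m.sum())
E
```

```text
[ 0.58675644  0.03299961 -0.10544311  3.4023441 ] 0.11764373722877941
hub [[ 0.5165649  -0.06013012  0.094     ]]
anvil [[0.59622875 0.12249975 0.055     ]]
bed [[0.58675644 0.03299961 0.        ]]
342 101 6520
160 74 4248
```

The masks cover the whole fixture. The fit gives the hub at about (0.517, -0.060), the bed yaw at -0.105, and a knob position that agrees with triangulation. Next I'll go over it with the wrist camera.

{"op": "move_arm", "data": {"increments": [[1,0.8,-0.64,-0.2,0,0,0],[1,0.8,-0.64,-0.2,0,0,0],[1,0.8,-0.64,-0.2,0,0,0],[1,0.8,-0.64,-0.2,0,0,0],[1,0.8,-0.64,-0.2,0,0,0],[1,0.8,-0.64,-0.2,0,0,0],[1,0.8,-0.64,-0.2,0,0,0],[1,0.8,-0.64,-0.2,0,0,0],[1,0.8,-0.64,-0.2,0,0,0],[1,0.8,-0.64,-0.2,0,0,0],[1,0.8,-0.64,-0.2,0,0,0],[1,0.6,-0.6,-0.2,0,0,0],[1,0,0,0,0,0,0],[1,0,0,0,0,0,0]]}}

```text
time_s: 4.4
ee_pos: [0.4841, -0.0539, 0.3206]
eef_rot: [-3.142, 0.0, 0.275]
force: [-0.8, 0.0, -0.2]
grip_width: 0.094
grip_force: 0.0
```

```bash
python3 - <<'E'
from fit import *
p=shot("wrist");print(np.round(p["tool_from_camera"],3).tolist(),p["K"][0][0]);o=ctrl.get_obs();print(o["time_s"],np.round(o["ee_pos"],4),np.round(o["eef_rot"],3),np.round(o["qpos"],3))
im=p["color"].copy()
v=[.58676,.033,-.10544]
for n in ["wheel_hub","knob_mid","wheel_mark","driver_mark","nose_face","anvil_face","bed","block"]:
    for d in ctrl.cut_out(n,p)[:3]:
        print(n,round(d["conf"],2),np.round(d["centre"],1));
for X in parts(3.4,27):
    h=cv2.convexHull(proj(p,W(X,v)).astype(np.float32));cv2.polylines(im,[np.round(h).astype(int)],True,(0,255,0),1)
cv2.imwrite("pics/w1.png",cv2.resize(im,(800,600)))
E
```

```text
[[0.001, -0.963, -0.269, 0.079], [1.0, 0.001, -0.0, 0.001], [0.0, -0.269, 0.963, -0.18], [0.0, 0.0, 0.0, 1.0]] 323.11142119404985
4.45 [ 0.4838 -0.0547  0.3205] [-3.142e+00  1.000e-03  2.730e-01] [-0.188  0.093  1.504 -0.     1.546  1.11 ]
wheel_hub 0.62 [160.8 285.2]
wheel_hub 0.56 [211.8 530.2]
knob_mid 0.73 [209.3 289.9]
wheel_mark 0.93 [159.9 288.9]
wheel_mark 0.22 [150.8  43.6]
driver_mark 0.78 [159.  287.7]
driver_mark 0.38 [280.8 440.4]
nose_face 0.86 [ 79.5 223.2]
nose_face 0.18 [42.3 14.3]
anvil_face 0.96 [106.9 256.6]
bed 0.74 [106.9 254.2]
block 0.61 [41.9 13.1]
block 0.56 [52.  62.5]
block 0.44 [159.2 290.6]
```

View pics/w1.png

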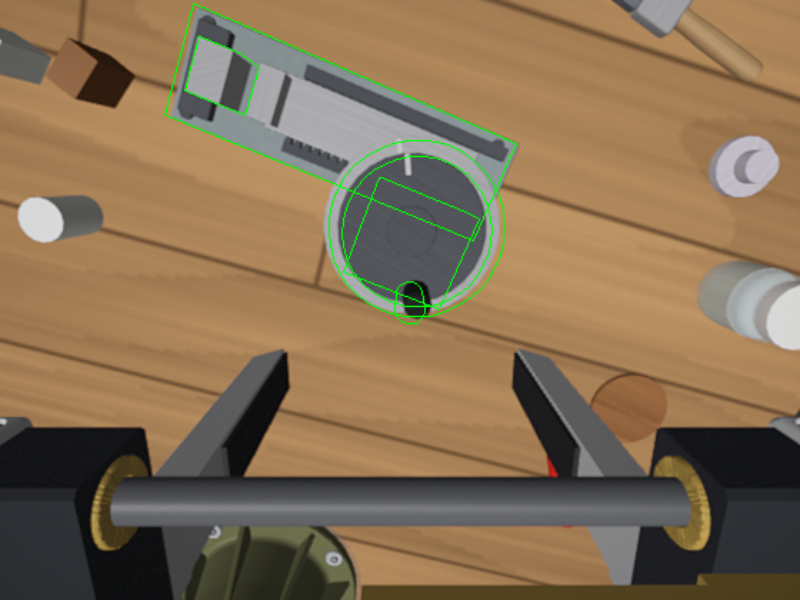

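The model outline overlays the fixture to within about 2 mm: hub at (412,230), knob at (413,300), marks at (400,145) and (407,165). I'll grasp the knob now.

{"op": "move_arm", "data": {"increments": [[1,0,0,0,0,0,0.12],[1,-0.24,0.11,0.7,0,0,0],[1,-0.24,0.11,0.8,0,0,0],[1,0,0,0.8,0,0,0],[1,0,0,0.8,0,0,0],[1,0,0,0.7,0,0,0],[1,0,0,0.5,0,0,0],[1,0,0,0,0,0,0],[1,0,0,0,0,0,0],[0,0,0,0,0,0,0],[0,0,0,0,0,0,0],[0,0,0,0,0,0,0],[0,0,0,0,0,0,0],[0,0,0,0,0,0,0],[0,0,0,0,0,0,0],[0,0,0,0,0,0,0],[0,0,0,0,0,0,0]], "force": 20}}

```text
time_s: 6.55
ee_pos: [0.462, -0.0689, 0.1058]
eef_rot: [3.142, 0.0, 0.153]
force: [0.3, -0.8, -0.4]
grip_width: 0.0334
grip_force: 0.7
```

```bash
python3 - <<'E'
from fit import *
p=shot("wrist");o=ctrl.get_obs();print(o["time_s"],np.round(o["ee_pos"],4),np.round(o["eef_rot"],3),np.round(o["qpos"],3),o["grip_width"],o["grip_force"],np.round(o["force"],2))
im=p["color"].copy()
cv2.imwrite("pics/w2.png",cv2.resize(im,(800,600)))
E
```

```text
6.6 [ 0.462  -0.069   0.1058] [3.141 0.    0.153] [-0.227  0.232  1.858 -0.     1.052  1.192] 0.02959024814049131 0.9677035454660654 [-0.18 -2.21 -0.65]
```

View pics/w2.png

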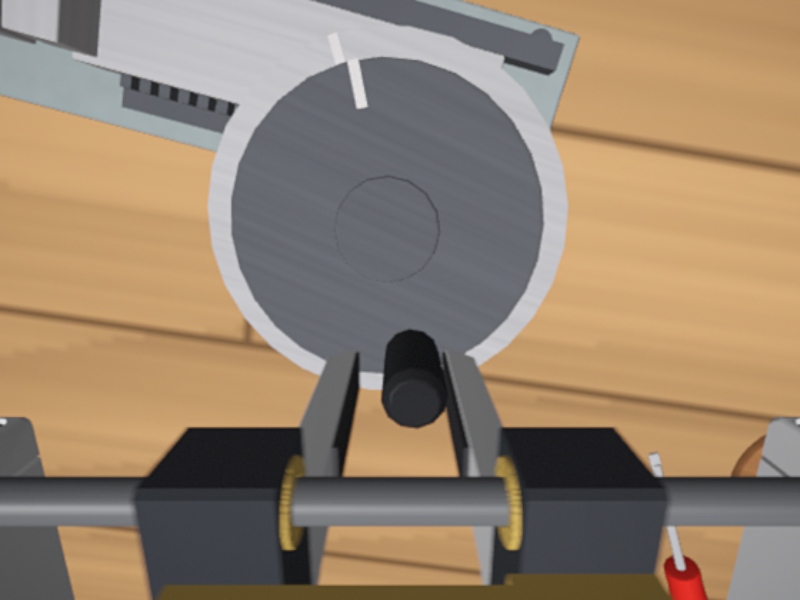

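The fingers straddle the knob at (415,385) and are still closing. The wheel mark is nearly in line with the driver mark. I'll finish the grip and then wind clockwise.

{"op": "move_arm", "data": {"increments": [[0,0,0,0,0,0,0],[0,0,0,0,0,0,0],[0,0,0,0,0,0,0],[0,0.0055,-0.11,0,0,0,0.1],[0,0.0055,-0.11,0,0,0,0.1],[0,0.0055,-0.11,0,0,0,0.1],[0,0.0055,-0.11,0,0,0,0.1],[0,0,0,0,0,0,0]]}}

```text
time_s: 7.4
ee_pos: [0.4611, -0.0467, 0.1057]
eef_rot: [3.141, 0.005, -0.25]
force: [-17.4, 0.8, 12.4]
grip_width: 0.0235
grip_force: 20.0
```

```bash
python3 - <<'E'
from fit import *
p=shot("wrist");o=ctrl.get_obs();print(np.round(o["ee_pos"],4),np.round(o["eef_rot"],4),np.round(o["force"],2),np.round(o["moment"],2))
q=dict(p);q["P"]=T_of(dict(ee_pos=[.462,-.069,.1058],eef_rot=[3.141,0,.153]))@p["tool_from_camera"]
im2=cv2.imread("pics/w2.png");im2=cv2.resize(im2,(560,420),interpolation=cv2.INTER_AREA)
for pp,im in((q,im2),(p,p["color"])):
    # hub from wheel disc rim: dark disc segmentation
    g=cv2.cvtColor(im,cv2.COLOR_BGR2HSV);m=((g[...,2]<135)&(g[...,1]<60)).astype(np.uint8);m[235:]=0
    n,l,st,c=cv2.connectedComponentsWithStats(cv2.morphologyEx(m,cv2.MORPH_OPEN,np.ones((5,5))))
    k=l[160,271] if l[160,271] else 1+np.argmax(st[1:,4])
    ct=max(cv2.findContours((l==k).astype(np.uint8),0,2)[0],key=cv2.contourArea)[:,0,:]
    X=np.array([onz(pp,(r,cc),.092)[:2] for cc,r in ct])
    from scipy.optimize import least_squares
    r=least_squares(lambda v:np.hypot(X[:,0]-v[0],X[:,1]-v[1])-.066,[.5166,-.06],loss="soft_l1",f_scale=.001)
    print("hub",r.x,np.median(np.abs(r.fun)),len(X))
cv2.imwrite("pics/w3.png",cv2.resize(p["color"],(800,600)))
for n in ["wheel_mark","driver_mark"]: print(n,[(d["conf"],np.round(d["centre"],1)) for d in ctrl.cut_out(n,p)[:2]])
E
```

```text
[ 0.4611 -0.0467  0.1057] [ 3.1408  0.0051 -0.2478] [-17.94   1.5   12.47] [ 0.24  3.09 -0.02]
hub [ 0.51649279 -0.05520753] 0.0010163896431322622 271
hub [ 0.51671867 -0.05445494] 0.0008450837026324348 267
wheel_mark [(0.66, array([152.2, 270.8])), (0.49, array([86. , 92.7]))]
driver_mark [(0.85, array([148.1, 276.1])), (0.49, array([260.2, 542.3]))]
```

View pics/w3.png

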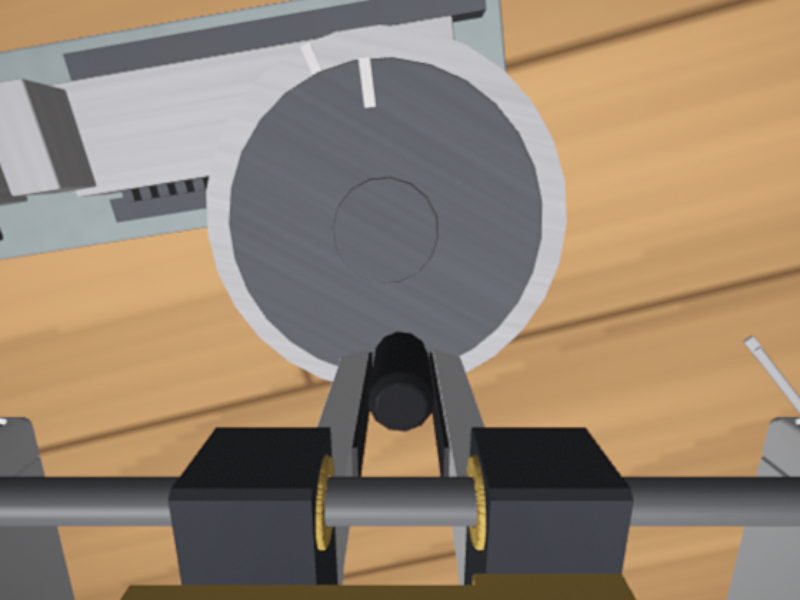

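```bash
cat > arc.py <<'E'
import numpy as np,sys
def arc(p,psi,th0,th1,psi1,n,C=(.5166,-.0548),r=.0562):
    p=np.array(p)
    for i in range(1,n+1):
        t=th0+(th1-th0)*i/n; q=np.array(C)+r*np.array([np.cos(t),np.sin(t)]);w=q-p
        d=(psi1-psi)*1/(n-i+1)
        c,s=np.cos(psi),np.sin(psi)
        print([0,round((w[0]*c+w[1]*s)/.05,3),round((w[0]*s-w[1]*c)/.05,3),0,0,0,round(-d,3)]);p=q;psi+=d
E
python3 - <<'E'
from arc import *
r=np.radians
arc((.4631,-.0472),-.247,r(171.7),r(132.5),-.81,7)
E
python3 - <<'E'
from h import *
im=cv2.resize(cv2.imread("pics/w3.png"),(560,420));o=ctrl.get_obs();p=shot("wrist")
C=np.array([.5166,-.0548])
for n,c,z in(("driver",(312,58),.078),("wheel",(367,83),.092)):
    X=onz(p,(c[1]*.7,c[0]*.7),z)[:2]-C;print(n,np.hypot(*X),np.degrees(np.arctan2(X[1],X[0])))
E
```

```text
[0, np.float64(-0.049), np.float64(-0.109), 0, 0, 0, 0.08]
[0, np.float64(-0.004), np.float64(-0.11), 0, 0, 0, 0.08]
[0, np.float64(-0.002), np.float64(-0.11), 0, 0, 0, 0.08]
[0, np.float64(-0.0), np.float64(-0.11), 0, 0, 0, 0.08]
[0, np.float64(0.002), np.float64(-0.11), 0, 0, 0, 0.08]
[0, np.float64(0.004), np.float64(-0.11), 0, 0, 0, 0.08]
[0, np.float64(0.006), np.float64(-0.11), 0, 0, 0, 0.08]
driver 0.07559083759178095 9.332847431903186
wheel 0.05812044821777616 -7.1288852706007475
```

{"op": "move_arm", "data": {"increments": [[0,-0.049,-0.109,0,0,0,0.08],[0,-0.004,-0.11,0,0,0,0.08],[0,-0.002,-0.11,0,0,0,0.08],[0,0,-0.11,0,0,0,0.08],[0,0.002,-0.11,0,0,0,0.08],[0,0.004,-0.11,0,0,0,0.08],[0,0.006,-0.11,0,0,0,0.08],[0,0,0,0,0,0,0],[0,0,0,0,0,0,0]]}}

```text
time_s: 8.5
ee_pos: [0.4785, -0.0129, 0.1058]
eef_rot: [-3.141, 0.001, -0.805]
force: [-2.9, 3.2, 2.5]
grip_width: 0.0235
grip_force: 20.0
```

```bash
python3 - <<'E'
from h import *
p=shot("wrist");o=ctrl.get_obs();print(np.round(o["ee_pos"],4),np.round(o["eef_rot"],4),np.round(o["force"],2))
cv2.imwrite("pics/w4.png",cv2.resize(p["color"],(800,600)))
np.savez("w4.npz",P=p["P"],K=p["K"])
for n in ["nose_face","anvil_face"]: print(n,[(d["conf"],np.round(d["centre"],1)) for d in ctrl.cut_out(n,p)[:2]])
E
```

```text
[ 0.4785 -0.0129  0.1058] [-3.1413e+00  6.0000e-04 -8.0540e-01] [-2.3   3.28  2.83]
nose_face [(0.83, array([178.6, 124.6]))]
anvil_face [(0.73, array([168.3, 227.6]))]
```

View pics/w4.png

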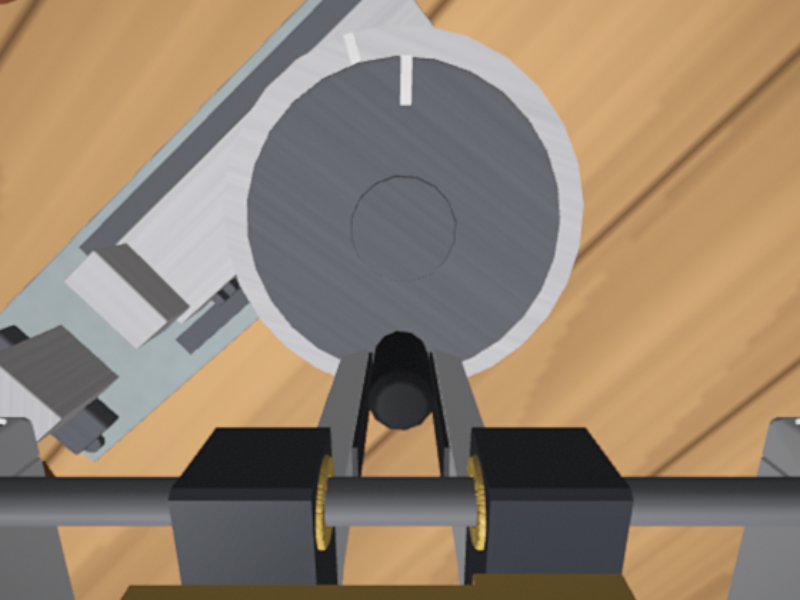

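```bash
python3 - <<'E'
from h import *
z=np.load("w4.npz");p=dict(P=z["P"],K=z["K"])
f=lambda u,v,zz:onz(p,(v*.7,u*.7),zz)[:2]
e1=f(0,310,.03),f(315,0,.03);e2=f(98,460,.03),f(255,318,.03)
for a,b in(e1,e2):
    d=b-a;print("edge yaw",np.arctan2(-d[1],-d[0])-np.pi/2, "pt",a)
n=[f(66,278,.08),f(137,347,.08)];an=[f(62,325,.03),f(118,378,.03)]
print("nose",n,np.hypot(*(n[1]-n[0])),"anvil",an,np.hypot(*(an[1]-an[0])))
C=np.array([.5166,-.0548])
for yaw in(-.105,-.12,-.09):
    ux=np.array([np.cos(yaw),np.sin(yaw)]);uy=np.array([-ux[1],ux[0]])
    B=C+.06*ux+.1*uy
    print(yaw,"B",B,"nose y",[round((q-B)@uy,4) for q in n],"x",[round((q-B)@ux,4) for q in n],"anvil y",[round((q-B)@uy,4) for q in an],"x",[round((q-B)@ux,4) for q in an],"edges x",[round((q-B)@ux,4) for q in e1+e2])
X=[]
for nm,c,zz in(("driver",(352,48),.078),("wheel",(406,82),.092)):
    X=f(*c,zz)-C;print(nm,np.hypot(*X),np.degrees(np.arctan2(X[1],X[0])))
E
```

```text
edge yaw -0.11390119950853639 pt [0.64845469 0.14469288]
edge yaw -0.0846663178310989 pt [0.55142051 0.18917832]
nose [array([0.61230416, 0.0683846 ]), array([0.56947702, 0.07365313])] 0.04314998449443052 anvil [array([0.61762243, 0.12763799]), array([0.57481215, 0.1330168 ])] 0.043146865206041926
-0.105 B [0.58675027 0.03836083] nose y [np.float64(0.0325), np.float64(0.0333)] x [np.float64(0.0223), np.float64(-0.0209)] anvil y [np.float64(0.092), np.float64(0.0929)] x [np.float64(0.0213), np.float64(-0.0218)] edges x [np.float64(0.0502), np.float64(0.048), np.float64(-0.0509), np.float64(-0.048)]
-0.12 B [0.58813974 0.03729813] nose y [np.float64(0.0338), np.float64(0.0339)] x [np.float64(0.0203), np.float64(-0.0229)] anvil y [np.float64(0.0932), np.float64(0.0934)] x [np.float64(0.0185), np.float64(-0.0247)] edges x [np.float64(0.047), np.float64(0.0485), np.float64(-0.0546), np.float64(-0.0496)]
-0.09 B [0.58534502 0.03940256] nose y [np.float64(0.0313), np.float64(0.0327)] x [np.float64(0.0242), np.float64(-0.0189)] anvil y [np.float64(0.0908), np.float64(0.0923)] x [np.float64(0.0242), np.float64(-0.0189)] edges x [np.float64(0.0534), np.float64(0.0475), np.float64(-0.0472), np.float64(-0.0465)]
driver 0.07535721470365232 -29.41735413950165
wheel 0.057137807428048866 -46.1813894278778
```

The view shows both marks separated at (352,48) and (406,82), which means the play is taken up opening. The gap measures about 56 to 58 mm, and the bed is at about (0.587, 0.039) with yaw -0.105. I'll release the knob and go to look at the block.

```bash
cat > plan.py <<'E'
import numpy as np
def plan(p0,psi0,p1,psi1,n,claw):
    p0,p1=np.array(p0),np.array(p1);w=(p1-p0)/n/.05;out=[];psi=psi0;d=round(-(psi1-psi0)/n,3)
    for i in range(n):
        c,s=np.cos(psi),np.sin(psi)
        out.append([claw]+[round(float(x),3) for x in(w[0]*c+w[1]*s,w[0]*s-w[1]*c,-w[2])]+[0,0,d]);psi-=d
    print(str(out)[1:-1])
E
python3 -c "
from plan import *
plan((.4785,-.0129,.2058),-.805,(.53,.31,.25),1.2,14,1)"
```

```text
[1, -0.282, -0.373, -0.063, 0, 0, -0.143], [1, -0.226, -0.409, -0.063, 0, 0, -0.143], [1, -0.165, -0.437, -0.063, 0, 0, -0.143], [1, -0.101, -0.456, -0.063, 0, 0, -0.143], [1, -0.035, -0.466, -0.063, 0, 0, -0.143], [1, 0.032, -0.466, -0.063, 0, 0, -0.143], [1, 0.098, -0.457, -0.063, 0, 0, -0.143], [1, 0.162, -0.438, -0.063, 0, 0, -0.143], [1, 0.223, -0.411, -0.063, 0, 0, -0.143], [1, 0.279, -0.375, -0.063, 0, 0, -0.143], [1, 0.33, -0.331, -0.063, 0, 0, -0.143], [1, 0.373, -0.281, -0.063, 0, 0, -0.143], [1, 0.41, -0.225, -0.063, 0, 0, -0.143], [1, 0.437, -0.164, -0.063, 0, 0, -0.143]
```

{"op": "move_arm", "data": {"increments": [[0.6,0,0,0,0,0,0],[0.6,0,0,0,0,0,0],[0.6,0,0,0,0,0,0],[0.6,0,0,0,0,0,0],[0.6,0,0,-0.7,0,0,0],[0.6,0,0,-0.7,0,0,0],[0.6,0,0,-0.6,0,0,0]]}}

```text
time_s: 9.35
ee_pos: [0.4787, -0.0132, 0.2075]
eef_rot: [-3.141, -0.001, -0.807]
force: [0.8, 0.4, -0.6]
grip_width: 0.0562
grip_force: 0.0
```

{"op": "move_arm", "data": {"increments": [[1,-0.28,-0.37,-0.06,0,0,-0.143],[1,-0.23,-0.41,-0.06,0,0,-0.143],[1,-0.17,-0.44,-0.06,0,0,-0.143],[1,-0.1,-0.46,-0.06,0,0,-0.143],[1,-0.03,-0.47,-0.06,0,0,-0.143],[1,0.03,-0.47,-0.06,0,0,-0.143],[1,0.1,-0.46,-0.06,0,0,-0.143],[1,0.16,-0.44,-0.06,0,0,-0.143],[1,0.22,-0.41,-0.06,0,0,-0.143],[1,0.28,-0.37,-0.06,0,0,-0.143],[1,0.33,-0.33,-0.06,0,0,-0.143],[1,0.37,-0.28,-0.06,0,0,-0.143],[1,0.41,-0.23,-0.06,0,0,-0.143],[1,0.44,-0.16,-0.06,0,0,-0.143],[1,0,0,0,0,0,0],[1,0,0,0,0,0,0]]}}

```text
time_s: 10.95
ee_pos: [0.5307, 0.3102, 0.2474]
eef_rot: [-3.141, 0.001, 1.193]
force: [-0.0, -0.4, -0.8]
grip_width: 0.0939
grip_force: 0.0
```

```bash
python3 - <<'E'
from h import *
p=shot("wrist");o=ctrl.get_obs();print(o["time_s"],np.round(o["ee_pos"],4),np.round(o["eef_rot"],4))
cv2.imwrite("pics/w5.png",cv2.resize(p["color"],(800,600)))
np.savez("w5.npz",P=p["P"],K=p["K"])
for n in ["block","kiln_prop"]: print(n,[(round(d["conf"],2),np.round(d["centre"],1),onz(p,d["centre"],.03).round(3)) for d in ctrl.cut_out(n,p)[:5]])
E
```

```text
11.0 [0.5308 0.3098 0.2475] [-3.1414e+00  5.0000e-04  1.1919e+00]
block [(0.95, array([212.5, 322.3]), array([0.57 , 0.261, 0.03 ])), (0.92, array([149.8, 296.8]), array([0.568, 0.346, 0.03 ])), (0.83, array([105., 205.]), array([0.487, 0.434, 0.03 ])), (0.66, array([ 74.7, 284.1]), array([0.584, 0.43 , 0.03 ]))]
kiln_prop [(0.93, array([237. , 217.6]), array([0.432, 0.28 , 0.03 ])), (0.33, array([381. , 402.1]), array([ 0.593, -0.029,  0.03 ]))]
```

View pics/w5.png

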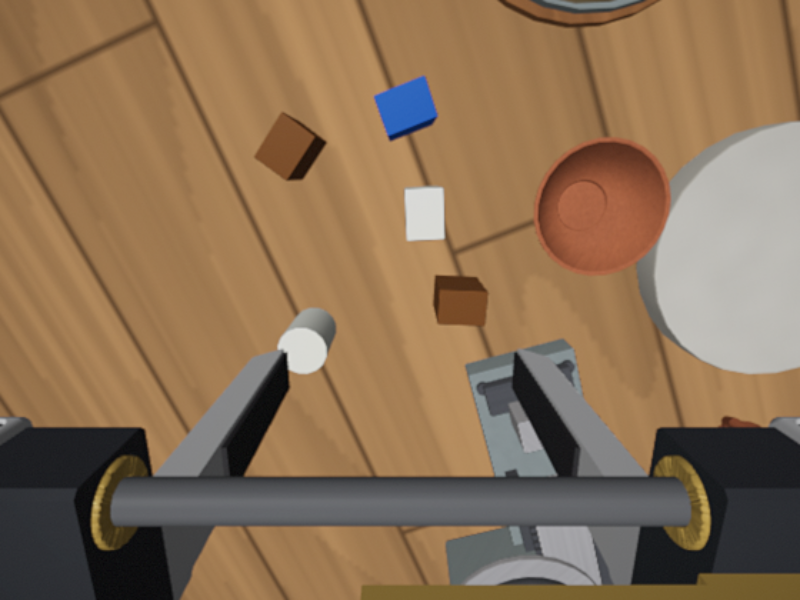

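The white block's top face shows at (405 to 445, 187 to 241), with its short side along the closing axis. The brown and blue look-alikes are clear of it, and the prop is at (305,345).

```bash
python3 - <<'E'
from h import *
from plan import plan
p=shot("wrist");o=ctrl.get_obs()
m=[d for d in ctrl.cut_out("block",p) if abs(d["centre"][0]-150)<15 and abs(d["centre"][1]-297)<15][0]["mask"]
g=cv2.cvtColor(p["color"],cv2.COLOR_BGR2GRAY)
ct=max(cv2.findContours(m.astype(np.uint8),0,2)[0],key=cv2.contourArea)[:,0]
X=np.array([onz(p,(r,c),.06)[:2] for c,r in ct])*1e3
(c,s,a)=cv2.minAreaRect(X.astype(np.float32));print("mask",c,s,a)
q=[(405,187),(443,187),(445,240),(407,241)]
Y=np.array([onz(p,(v*.7,u*.7),.06)[:2] for u,v in q]);print(Y.round(4),Y.mean(0))
long=(Y[0]+Y[1]-Y[2]-Y[3]);psi=np.arctan2(long[1],long[0]);print("long dir",psi,[np.hypot(*(Y[i]-Y[i-1])).round(4) for i in range(4)])
ec=np.array(c)/1e3
plan(o["ee_pos"],o["eef_rot"][2],(ec[0],ec[1],.09),psi,5,.7)
E
```

```text
mask (568.32275390625, 349.2533264160156) (41.200069427490234, 31.170677185058594) 69.82024383544922
[[0.5614 0.373 ]
 [0.5886 0.3622]
 [0.576  0.3232]
 [0.5476 0.3336]] [0.56837545 0.34800147]
long dir 1.2451930423058928 [np.float64(0.0417), np.float64(0.0293), np.float64(0.041), np.float64(0.0302)]
[0.7, 0.203, 0.08, 0.632, 0, 0, np.float64(-0.011)], [0.7, 0.202, 0.083, 0.632, 0, 0, np.float64(-0.011)], [0.7, 0.201, 0.085, 0.632, 0, 0, np.float64(-0.011)], [0.7, 0.2, 0.087, 0.632, 0, 0, np.float64(-0.011)], [0.7, 0.199, 0.089, 0.632, 0, 0, np.float64(-0.011)]
```

{"op": "move_arm", "data": {"increments": [[0.7,0.2,0.08,0.63,0,0,-0.01],[0.7,0.2,0.08,0.63,0,0,-0.01],[0.7,0.2,0.085,0.63,0,0,-0.01],[0.7,0.2,0.087,0.63,0,0,-0.01],[0.7,0.2,0.087,0.63,0,0,0],[0.7,0,0,0,0,0,0],[0.7,0,0,0.5,0,0,0],[0.7,0,0,0.5,0,0,0],[0.7,0,0,0.4,0,0,0],[0.7,0,0,0,0,0,0],[0,0,0,0,0,0,0],[0,0,0,0,0,0,0],[0,0,0,0,0,0,0],[0,0,0,0,0,0,0],[0,0,0,0,0,0,0],[0,0,0,0,0,0,0],[0,0,0,0,0,0,0],[0,0,0,0,0,0,0]], "force": 15}}

```text
time_s: 13.0
ee_pos: [0.568, 0.3502, 0.0209]
eef_rot: [3.141, -0.0, 1.235]
force: [-2.4, 0.3, 5.8]
grip_width: 0.0298
grip_force: 15.0
```

```bash
python3 -c "
from plan import *
plan((.568,.3502,.161),1.235,(.5936,.1035,.161),1.466,8,0)"
```

```text
[0, -0.561, 0.264, -0.0, 0, 0, -0.029], [0, -0.569, 0.247, -0.0, 0, 0, -0.029], [0, -0.576, 0.231, -0.0, 0, 0, -0.029], [0, -0.582, 0.214, -0.0, 0, 0, -0.029], [0, -0.588, 0.197, -0.0, 0, 0, -0.029], [0, -0.593, 0.18, -0.0, 0, 0, -0.029], [0, -0.598, 0.163, -0.0, 0, 0, -0.029], [0, -0.603, 0.145, -0.0, 0, 0, -0.029]
```

{"op": "move_arm", "data": {"increments": [[0,0,0,-0.4,0,0,0],[0,0,0,-0.8,0,0,0],[0,0,0,-0.8,0,0,0],[0,0,0,-0.8,0,0,0],[0,-0.56,0.264,0,0,0,-0.029],[0,-0.57,0.247,0,0,0,-0.029],[0,-0.576,0.23,0,0,0,-0.029],[0,-0.582,0.214,0,0,0,-0.029],[0,-0.588,0.197,0,0,0,-0.029],[0,-0.593,0.18,0,0,0,-0.029],[0,-0.6,0.163,0,0,0,-0.029],[0,-0.6,0.145,0,0,0,-0.029],[0,0,0,0,0,0,0],[0,0,0,0.7,0,0,0],[0,0,0,0.5,0,0,0],[0,0,0,0,0,0,0],[0,0,0,0,0,0,0]]}}

```text
time_s: 14.7
ee_pos: [0.5936, 0.1038, 0.1008]
eef_rot: [-3.141, -0.0, 1.467]
force: [-0.3, -0.7, -2.3]
grip_width: 0.0296
grip_force: 15.0
```

```bash
python3 - <<'E'
from h import *
p=shot("wrist");o=ctrl.get_obs();print(o["time_s"],np.round(o["ee_pos"],4),np.round(o["eef_rot"],4),o["grip_width"],np.round(o["force"],1))
s=shot("scene");d=shot("side")
w=cv2.resize(p["color"],(480,360))
a=cv2.resize(s["color"][150:290,210:397],(400,300),interpolation=cv2.INTER_CUBIC);b=cv2.resize(d["color"][120:260,190:377],(400,300),interpolation=cv2.INTER_CUBIC)
out=np.zeros((600,800,3),np.uint8);out[:300,:400]=a;out[:300,400:]=b
out[300:,:400]=cv2.resize(p["color"],(400,300));c=p["color"][200:420,150:410];out[300:,400:]=cv2.resize(c,(400,300))
cv2.imwrite("pics/p6.png",out);cv2.imwrite("pics/w6full.png",p["color"]);np.savez("w6.npz",P=p["P"],K=p["K"])
E
```

```text
14.75 [0.594  0.1038 0.1017] [ 3.1402e+00 -4.0000e-04  1.4671e+00] 0.0298416986793393 [ 0.4 -0.3 -1.6]
```

View pics/p6.png

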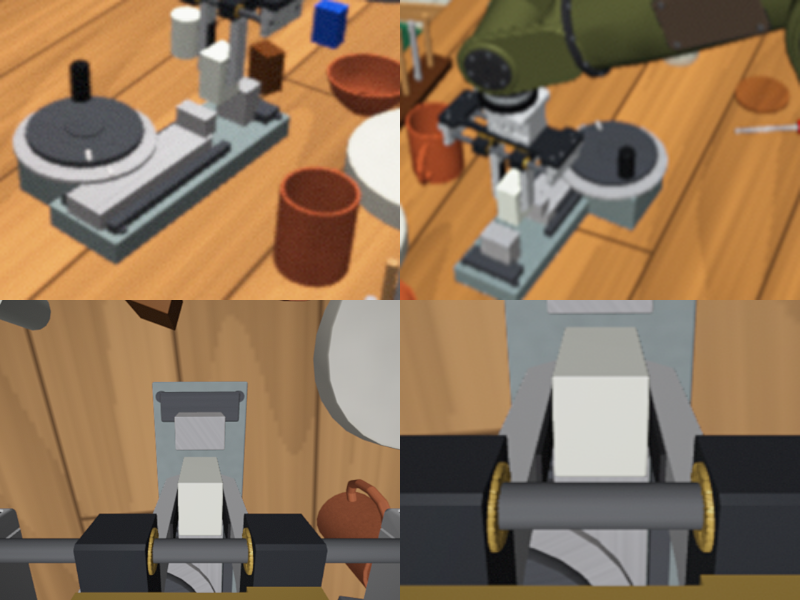

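The block hangs level over the gap and in line with the anvil: the anvil is centred at column 200 and the block at 201 in the lower-left panel. I'll check the anvil face's position numerically before lowering.

```bash
python3 - <<'E'
from h import *
z=np.load("w6.npz");p=dict(P=z["P"],K=z["K"]);im=cv2.imread("pics/w6full.png")
g=im[:,262:298].mean((1,2));print([(r,int(g[r])) for r in range(150,232,2)])
row=im[190:200].mean((0,2));print([(c,int(row[c])) for c in range(236,326,3)])
o=np.array([.5868,.0385]);ux=np.array([np.cos(.105),-np.sin(.105)]);uy=np.array([-ux[1],ux[0]])
for r in(155,160,165,170,205,207,209,211,213):
    X=onz(p,(r,280),.08)[:2];print(r,X.round(4),((X-o)@uy).round(4))
E
```

```text
[(150, 80), (152, 81), (154, 81), (156, 87), (158, 126), (160, 124), (162, 126), (164, 168), (166, 166), (168, 166), (170, 166), (172, 166), (174, 165), (176, 165), (178, 165), (180, 165), (182, 165), (184, 165), (186, 165), (188, 166), (190, 166), (192, 166), (194, 165), (196, 165), (198, 165), (200, 165), (202, 165), (204, 165), (206, 166), (208, 161), (210, 123), (212, 139), (214, 139), (216, 139), (218, 138), (220, 156), (222, 159), (224, 159), (226, 159), (228, 159), (230, 159)]
[(236, 141), (239, 141), (242, 141), (245, 150), (248, 165), (251, 164), (254, 165), (257, 166), (260, 165), (263, 164), (266, 165), (269, 165), (272, 166), (275, 166), (278, 164), (281, 164), (284, 166), (287, 167), (290, 166), (293, 166), (296, 167), (299, 166), (302, 164), (305, 165), (308, 166), (311, 167), (314, 138), (317, 139), (320, 140), (323, 140)]
155 [0.6007 0.1628] 0.1251
160 [0.6004 0.1598] 0.122
165 [0.6    0.1567] 0.119
170 [0.5997 0.1537] 0.1159
205 [0.5974 0.1314] 0.0935
207 [0.5973 0.13  ] 0.0921
209 [0.5971 0.1287] 0.0908
211 [0.597  0.1274] 0.0895
213 [0.5969 0.1261] 0.0881
```

{"op": "move_arm", "data": {"increments": [[0,0,0,0.4,0,0,0],[0,0,0,0.3,0,0,0],[0,0,0,0.2,0,0,0],[0,0,0,0.06,0,0,0],[0,0,0,0,0,0,0],[0,0,0,0,0,0,0]]}}

```text
time_s: 15.45
ee_pos: [0.5938, 0.1034, 0.053]
eef_rot: [3.141, -0.0, 1.467]
force: [-0.9, 0.2, -1.9]
grip_width: 0.0296
grip_force: 15.0
```

{"op": "move_arm", "data": {"increments": [[0,0,0,0.02,0,0,0],[0,0,0,0.02,0,0,0],[0,0,0,0,0,0,0],[0,0,0,0,0,0,0]]}}

```text
time_s: 15.85
ee_pos: [0.5937, 0.1034, 0.0508]
eef_rot: [3.141, -0.0, 1.467]
force: [-1.2, -0.3, 4.5]
grip_width: 0.0298
grip_force: 15.0
```

{"op": "move_arm", "data": {"increments": [[0.7,0,0,0,0,0,0],[0.7,0,0,0,0,0,0],[0.7,0,0,0,0,0,0],[0.7,0,0,0,0,0,0],[0.7,0,0,0,0,0,0],[0.7,0,0,-0.5,0,0,0],[0.7,0,0,-0.8,0,0,0],[0.7,0,0,-0.8,0,0,0],[0.7,0,0,-0.8,0,0,0],[0.7,0,0,-0.5,0,0,0],[0.7,0,0,0,0,0,0]]}}

```text
time_s: 16.95
ee_pos: [0.5946, 0.1035, 0.2244]
eef_rot: [3.135, -0.001, 1.467]
force: [0.1, -0.6, -0.4]
grip_width: 0.0654
grip_force: 0.0
```

```bash
python3 - <<'E'
from h import *
p=shot("wrist");o=ctrl.get_obs();print(o["time_s"],np.round(o["ee_pos"],4),np.round(o["eef_rot"],4),o["grip_width"],np.round(o["force"],1))
s=shot("scene");d=shot("side")
a=cv2.resize(s["color"][150:290,210:397],(400,300),interpolation=cv2.INTER_CUBIC);b=cv2.resize(d["color"][120:260,190:377],(400,300),interpolation=cv2.INTER_CUBIC)
out=np.zeros((600,800,3),np.uint8);out[:300,:400]=a;out[:300,400:]=b
out[300:,:400]=cv2.resize(p["color"],(400,300));c=p["color"][180:400,150:410];out[300:,400:]=cv2.resize(c,(400,300))
cv2.imwrite("pics/p7.png",out)
from plan import plan
C=np.array([.5166,-.0548]);t=np.radians(133.2);k=C+.0562*np.array([np.cos(t),np.sin(t)]);print(k)
print("1");plan(o["ee_pos"],o["eef_rot"][2],(k[0],k[1],o["ee_pos"][2]),-.42,14,.9)
E
```

```text
17.0 [0.5939 0.1034 0.2218] [ 3.1387e+00 -6.0000e-04  1.4668e+00] 0.0656974014060058 [ 0.2 -0.5 -1.1]
[ 0.47812845 -0.01383196]
1
[0.9, -0.184, -0.147, -0.0, 0, 0, np.float64(0.135)], [0.9, -0.202, -0.121, -0.0, 0, 0, np.float64(0.135)], [0.9, -0.216, -0.093, -0.0, 0, 0, np.float64(0.135)], [0.9, -0.227, -0.063, -0.0, 0, 0, np.float64(0.135)], [0.9, -0.233, -0.032, -0.0, 0, 0, np.float64(0.135)], [0.9, -0.235, -0.0, -0.0, 0, 0, np.float64(0.135)], [0.9, -0.233, 0.032, -0.0, 0, 0, np.float64(0.135)], [0.9, -0.227, 0.063, -0.0, 0, 0, np.float64(0.135)], [0.9, -0.216, 0.093, -0.0, 0, 0, np.float64(0.135)], [0.9, -0.202, 0.121, -0.0, 0, 0, np.float64(0.135)], [0.9, -0.184, 0.147, -0.0, 0, 0, np.float64(0.135)], [0.9, -0.162, 0.17, -0.0, 0, 0, np.float64(0.135)], [0.9, -0.138, 0.191, -0.0, 0, 0, np.float64(0.135)], [0.9, -0.111, 0.208, -0.0, 0, 0, np.float64(0.135)]
```

View pics/p7.png

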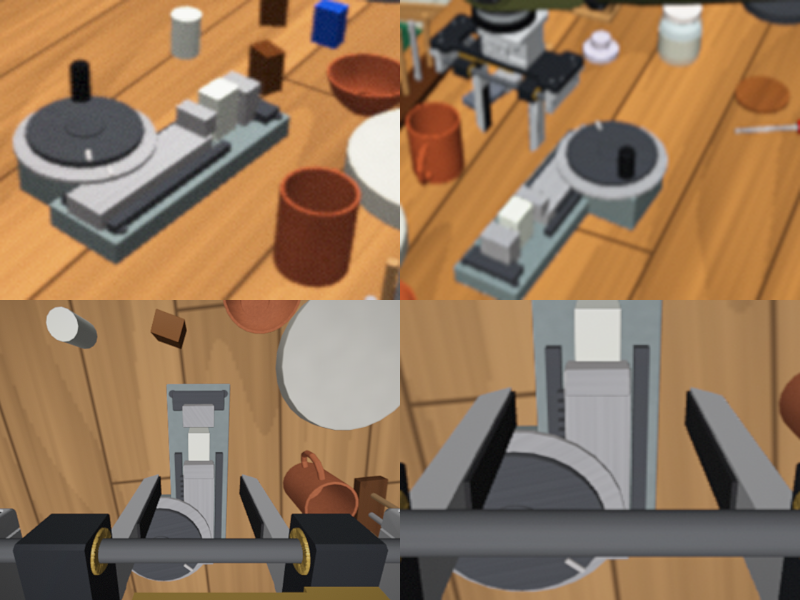

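The block stands square in the gap, clear of both nose and anvil, and is let go (scene panel at (218,105), wrist panel at (199,447)). Now back to the knob.

```bash
python3 - <<'E'
from h import *
from plan import plan
o=ctrl.get_obs();plan(o["ee_pos"],o["eef_rot"][2],(.4781,-.0138,.222),-.7,15,.9)
E
```

```text
[0.9, -0.171, -0.136, -0.004, 0, 0, np.float64(0.144)], [0.9, -0.189, -0.11, -0.004, 0, 0, np.float64(0.144)], [0.9, -0.203, -0.082, -0.004, 0, 0, np.float64(0.144)], [0.9, -0.213, -0.052, -0.004, 0, 0, np.float64(0.144)], [0.9, -0.218, -0.021, -0.004, 0, 0, np.float64(0.144)], [0.9, -0.219, 0.01, -0.004, 0, 0, np.float64(0.144)], [0.9, -0.215, 0.042, -0.004, 0, 0, np.float64(0.144)], [0.9, -0.207, 0.072, -0.004, 0, 0, np.float64(0.144)], [0.9, -0.194, 0.101, -0.004, 0, 0, np.float64(0.144)], [0.9, -0.178, 0.128, -0.004, 0, 0, np.float64(0.144)], [0.9, -0.157, 0.152, -0.004, 0, 0, np.float64(0.144)], [0.9, -0.134, 0.173, -0.004, 0, 0, np.float64(0.144)], [0.9, -0.108, 0.19, -0.004, 0, 0, np.float64(0.144)], [0.9, -0.079, 0.204, -0.004, 0, 0, np.float64(0.144)], [0.9, -0.049, 0.213, -0.004, 0, 0, np.float64(0.144)]
```

{"op": "move_arm", "data": {"increments": [[0.9,-0.171,-0.136,0,0,0,0.144],[0.9,-0.189,-0.11,0,0,0,0.144],[0.9,-0.203,-0.082,0,0,0,0.144],[0.9,-0.213,-0.052,0,0,0,0.144],[0.9,-0.218,-0.021,0,0,0,0.144],[0.9,-0.219,0.01,0,0,0,0.144],[0.9,-0.215,0.042,0,0,0,0.144],[0.9,-0.207,0.072,0,0,0,0.144],[0.9,-0.194,0.101,0,0,0,0.144],[0.9,-0.178,0.128,0,0,0,0.144],[0.9,-0.157,0.152,0,0,0,0.144],[0.9,-0.134,0.173,0,0,0,0.144],[0.9,-0.108,0.19,0,0,0,0.144],[0.9,-0.079,0.204,0,0,0,0.144],[0.9,-0.049,0.213,0,0,0,0.144],[0.9,0,0,0,0,0,0],[0.9,0,0,0,0,0,0]]}}

```text
time_s: 18.8
ee_pos: [0.4784, -0.0137, 0.2196]
eef_rot: [3.141, 0.001, -0.689]
force: [0.0, 0.2, 0.2]
grip_width: 0.0845
grip_force: 0.0
```

```bash
python3 - <<'E'
from h import *
p=shot("wrist");o=ctrl.get_obs();print(o["time_s"],np.round(o["ee_pos"],4),np.round(o["eef_rot"],4),o["grip_width"])
T=T_of(o)
for n,zz in (("knob_mid",.12),("wheel_mark",.092),("driver_mark",.078)):
  for d in ctrl.cut_out(n,p)[:2]:
    X=onz(p,d["centre"],zz);v=X[:2]-[.5166,-.0548];print(n,round(d["conf"],2),np.round(d["centre"]),d["mask"].sum(),X.round(4),np.hypot(*v).round(4),np.degrees(np.arctan2(v[1],v[0])).round(1))
# white marks directly
g=p["color"].astype(int);c=proj(p,[.5166,-.0548,.092])[0];print("hubpx",c,"knob px",proj(p,[.4781,-.0138,.12])[0])
# black knob blob
m=(g.max(2)<45).astype(np.uint8);n,l,st,cc=cv2.connectedComponentsWithStats(m)
for i in range(1,n):
    if 60<st[i,4]<4000: print(st[i],cc[i].round(1))
E
```

```text
18.85 [ 0.4786 -0.0135  0.2197] [ 3.1412e+00  9.0000e-04 -6.8920e-01] 0.08461795892892852
knob_mid 0.62 [215. 282.] 862 [ 0.477  -0.0138  0.12  ] 0.057 134.0
wheel_mark 0.73 [146. 286.] 16097 [ 0.5207 -0.0546  0.092 ] 0.0041 3.3
wheel_mark 0.32 [134. 528.] 509 [ 0.387  -0.2338  0.092 ] 0.221 -125.9
driver_mark 0.93 [144. 287.] 21498 [ 0.5201 -0.0557  0.078 ] 0.0036 -13.9
hubpx [288.63894536 148.95701357] knob px [280.96306726 214.51078533]
[267 194  26  36 714] [280.  211.3]
```

Knob confirmed between the fingers. I'll descend and grip.

{"op": "move_arm", "data": {"increments": [[0.9,0,0,0.7,0,0,0],[0.9,0,0,0.8,0,0,0],[0.9,0,0,0.5,0,0,0],[0.9,0,0,0.28,0,0,0],[0.9,0,0,0,0,0,0],[0,0,0,0,0,0,0],[0,0,0,0,0,0,0],[0,0,0,0,0,0,0],[0,0,0,0,0,0,0],[0,0,0,0,0,0,0],[0,0,0,0,0,0,0],[0,0,0,0,0,0,0],[0,0,0,0,0,0,0],[0,0,0,0,0,0,0],[0,0,0,0,0,0,0],[0,0,0,0,0,0,0],[0,0,0,0,0,0,0]], "force": 20}}

```text
time_s: 20.7
ee_pos: [0.4785, -0.0138, 0.1064]
eef_rot: [-3.142, -0.0, -0.693]
force: [-0.3, 0.1, 1.0]
grip_width: 0.0236
grip_force: 20.0
```

```bash
python3 - <<'E'
from arc import *
r=np.radians
arc((.4785,-.0138),-.693,r(132.9),r(168),-.15,8)
E
```

```text
[0, np.float64(-0.012), np.float64(0.085), 0, 0, 0, -0.068]
[0, np.float64(-0.007), np.float64(0.086), 0, 0, 0, -0.068]
[0, np.float64(-0.006), np.float64(0.086), 0, 0, 0, -0.068]
[0, np.float64(-0.006), np.float64(0.086), 0, 0, 0, -0.068]
[0, np.float64(-0.005), np.float64(0.086), 0, 0, 0, -0.068]
[0, np.float64(-0.004), np.float64(0.086), 0, 0, 0, -0.068]
[0, np.float64(-0.003), np.float64(0.086), 0, 0, 0, -0.068]
[0, np.float64(-0.003), np.float64(0.086), 0, 0, 0, -0.068]
```

{"op": "move_arm", "data": {"increments": [[0,-0.012,0.085,0,0,0,-0.068],[0,-0.007,0.086,0,0,0,-0.068],[0,-0.006,0.086,0,0,0,-0.068],[0,-0.006,0.086,0,0,0,-0.068],[0,-0.005,0.086,0,0,0,-0.068],[0,-0.004,0.086,0,0,0,-0.068],[0,-0.003,0.086,0,0,0,-0.068],[0,-0.003,0.086,0,0,0,-0.068],[0,0,0,0,0,0,0],[0,0,0,0,0,0,0]]}}

```text
time_s: 21.7
ee_pos: [0.462, -0.0431, 0.1064]
eef_rot: [-3.141, -0.001, -0.149]
force: [4.9, 1.6, -2.7]
grip_width: 0.0236
grip_force: 20.0
```

```bash
cat > st.py <<'E'
from h import *
o=ctrl.get_obs();v=o["ee_pos"][:2]-np.array([.5166,-.0548]);th=np.arctan2(v[1],v[0]);f=np.array(o["force"])
t=np.array([-np.sin(th),np.cos(th)]);rr=np.array([np.cos(th),np.sin(th)])
print(o["time_s"],np.round(o["ee_pos"],5),"psi",round(o["eef_rot"][2],3),"r",np.hypot(*v).round(4),"th",np.degrees(th).round(2),"Ftan(closing+)",(f[:2]@t).round(2),"Frad",(f[:2]@rr).round(2),"Fz",f[2].round(2),"grip",round(o["grip_width"],4))
E
python3 st.py
```

```text
21.7 [ 0.46202 -0.04305  0.10636] psi -0.149 r 0.0558 th 167.85 Ftan(closing+) -2.58 Frad -4.47 Fz -2.75 grip 0.0236
```

{"op": "move_arm", "data": {"increments": [[0,0,0.02,0,0,0,-0.018],[0,0,0.02,0,0,0,-0.018],[0,0.002,0.02,0,0,0,-0.018],[0,0.002,0.02,0,0,0,-0.018]]}}

```text
time_s: 22.1
ee_pos: [0.4615, -0.0463, 0.1064]
eef_rot: [-3.14, -0.0, -0.077]
force: [3.0, 9.1, -0.3]
grip_width: 0.0231
grip_force: 20.0
```

```bash
python3 st.py
```

```text
22.1 [ 0.46152 -0.04625  0.10636] psi -0.077 r 0.0557 th 171.18 Ftan(closing+) -9.41 Frad -1.57 Fz -0.33 grip 0.0231
```

{"op": "move_arm", "data": {"increments": [[0,0.001,0.02,0,0,0,-0.01],[0,0.001,0.02,0,0,0,-0.01]]}}

```text
time_s: 22.3
ee_pos: [0.4613, -0.0482, 0.1063]
eef_rot: [-3.14, 0.0, -0.057]
force: [2.2, 8.8, 1.4]
grip_width: 0.0234
grip_force: 20.0
```

{"op": "move_arm", "data": {"increments": [[0,0.001,0.01,0,0,0,0],[0,0.001,0.01,0,0,0,0]]}}

```text
time_s: 22.5
ee_pos: [0.4612, -0.0492, 0.1063]
eef_rot: [-3.14, 0.001, -0.057]
force: [0.2, 9.4, 2.4]
grip_width: 0.0237
grip_force: 20.0
```

```bash
python3 st.py
```

```text
22.5 [ 0.46118 -0.04919  0.10632] psi -0.057 r 0.0557 th 174.22 Ftan(closing+) -9.4 Frad 0.74 Fz 2.44 grip 0.0237
```

{"op": "move_arm", "data": {"increments": [[0,0,0.008,0,0,0,0],[0,0,0.008,0,0,0,0]]}}

```text
time_s: 22.7
ee_pos: [0.4611, -0.05, 0.1063]
eef_rot: [-3.14, 0.001, -0.057]
force: [1.1, 9.1, 1.1]
grip_width: 0.0231
grip_force: 20.0
```

{"op": "move_arm", "data": {"increments": [[0,0,0.008,0,0,0,0]]}}

```text
time_s: 22.8
ee_pos: [0.4611, -0.0504, 0.1063]
eef_rot: [-3.14, 0.001, -0.057]
force: [0.6, 9.9, 1.4]
grip_width: 0.0236
grip_force: 20.0
```

```bash
python3 st.py
```

```text
22.8 [ 0.46109 -0.05036  0.10634] psi -0.057 r 0.0557 th 175.43 Ftan(closing+) -9.89 Frad 0.19 Fz 1.45 grip 0.0236
```

{"op": "move_arm", "data": {"increments": [[0,0,0.007,0,0,0,0]]}}

```text
time_s: 22.9
ee_pos: [0.4611, -0.0507, 0.1063]
eef_rot: [-3.14, 0.001, -0.057]
force: [0.3, 9.4, 1.6]
grip_width: 0.0235
grip_force: 20.0
```

{"op": "move_arm", "data": {"increments": [[0,0,0.007,0,0,0,0]]}}

```text
time_s: 23.0
ee_pos: [0.461, -0.0511, 0.1063]
eef_rot: [-3.14, 0.001, -0.057]
force: [0.4, 9.0, 2.0]
grip_width: 0.024
grip_force: 20.0
```

{"op": "move_arm", "data": {"increments": [[0,0,0.006,0,0,0,0]]}}

```text
time_s: 23.1
ee_pos: [0.461, -0.0514, 0.1063]
eef_rot: [-3.14, 0.001, -0.057]
force: [0.8, 9.0, 2.2]
grip_width: 0.0237
grip_force: 20.0
```

{"op": "move_arm", "data": {"increments": [[0,0,0.007,0,0,0,0]]}}

```text
time_s: 23.2
ee_pos: [0.461, -0.0516, 0.1063]
eef_rot: [-3.14, 0.001, -0.057]
force: [0.1, 12.1, 1.1]
grip_width: 0.0235
grip_force: 20.0
```

{"op": "move_arm", "data": {"increments": [[0,0,0.007,0,0,0,0]]}}

```text
time_s: 23.3
ee_pos: [0.461, -0.0517, 0.1063]
eef_rot: [-3.139, 0.001, -0.057]
force: [1.3, 15.5, 1.7]
grip_width: 0.0234
grip_force: 20.0
```

{"op": "move_arm", "data": {"increments": [[0,0,0.007,0,0,0,0]]}}

```text
time_s: 23.4
ee_pos: [0.461, -0.0517, 0.1063]
eef_rot: [-3.138, 0.001, -0.057]
force: [1.1, 17.8, 1.8]
grip_width: 0.0235
grip_force: 20.0
```

The force rise from 9 N to 17.8 N at the knob means a nip of about 13 N. I'll let go and lift away.

{"op": "move_arm", "data": {"increments": [[0.7,0,0,0,0,0,0],[0.7,0,0,0,0,0,0],[0.7,0,0,0,0,0,0],[0.7,0,0,0,0,0,0],[0.7,0,0,0,0,0,0],[0.7,0,0,-0.5,0,0,0],[0.7,0,0,-0.8,0,0,0],[0.7,0,0,-0.8,0,0,0],[0.7,0,0,-0.4,0,0,0],[0.7,0,0,0,0,0,0],[0.7,0,0,0,0,0,0]]}}

```text
time_s: 24.5
ee_pos: [0.4609, -0.0534, 0.2306]
eef_rot: [-3.142, 0.0, -0.057]
force: [0.1, 0.6, -0.0]
grip_width: 0.066
grip_force: 0.0
```

```bash
python3 st.py; python3 - <<'E'
from h import *
p=shot("wrist")
cv2.imwrite("pics/w8.png",p["color"])
# sample brightness on circles about the hub
C=np.array([.5166,-.0545]);g=cv2.cvtColor(p["color"],cv2.COLOR_BGR2GRAY).astype(np.float32)
a=np.radians(np.arange(-60,60,.5))
# refine hub: wheel rim points
for name,rs,z in(("wheel",(.05,.053,.056,.06),.092),("driver",(.071,.073,.075),.078)):
    for r in rs:
        X=np.c_[C[0]+r*np.cos(a),C[1]+r*np.sin(a),np.full(len(a),z)];u=proj(p,X).astype(np.float32)
        v=cv2.remap(g,u[:,0].reshape(1,-1),u[:,1].reshape(1,-1),cv2.INTER_LINEAR)[0]
        k=v>np.median(v)+ (40 if name=="wheel" else 15)
        print(name,r,np.median(v),v.max(),np.degrees(a[k]).round(1)[[0,-1]] if k.any() else None,k.sum(),np.degrees(a[v.argmax()]))
E
```

```text
24.5 [ 0.46089 -0.05339  0.23062] psi -0.057 r 0.0557 th 178.55 Ftan(closing+) -0.64 Frad -0.04 Fz -0.03 grip 0.066
wheel 0.05 91.0 183.875 [-5.5 -1. ] 10 -4.0
wheel 0.053 90.6875 208.7539 [-6. -1.] 11 -2.5
wheel 0.056 90.04541 207.46484 [-5.5 -1. ] 10 -2.5
wheel 0.06 89.83252 206.69238 [-5.5 -1.5] 9 -4.0
driver 0.071 180.61133 204.25488 [-4.5 -2. ] 6 -4.0
driver 0.073 178.98975 203.0 [-4.5 -2. ] 6 -4.0
driver 0.075 178.70996 202.96875 [-4.5 -2. ] 6 -4.0
```

The marks are in line (wheel -3.3°, driver -3.3°) and the driver angle puts the gap at about 40 mm. I'll hand it in.

```bash
python3 -c "
from station import ctrl
print(ctrl.hand_in())"
```

```text
the job is handed in; nothing more can be done
None
```

The job is handed in: the slide was opened to about 56 mm, the block stood in the gap and let go, and the slide wound closed by the knob to an estimated 13 N nip. After letting go, the marks read in line and the gap about 40 mm. The hand-in returned no verdict, and I did not look at the block again after the nip.

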